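# Draw the plywood blank home in the jig and latch it

### The arm

A 7-joint arm with a two-finger parallel gripper is mounted at the origin on the work surface. World frame = base frame: x ahead of the robot, y to its left, z up, the work surface at z = 0. Lengths are in mm, angles in rad, forces in N, time in s.
With the tool pointing down it reaches from about 350 to 775 mm from the base axis. Payload 3.1 kg.
Tool frame: the origin (TCP) lies between the finger pads; the fingertips stand 14 mm ahead of it and the grasp point (between the pads) lies 5 mm behind it (manip.tip_reach is the distance from the TCP to the fingertips, in mm); z points along the fingers, y is the direction in which the jaws open and shut (so a half turn about z gives the same grasp; the last joint's range is limited). The gripper opens to 85 mm and grips with 20 to 120 N. Pads are 22 mm wide; open, the fingers measure 114 mm over their backs; the gripper's body (76 mm by 85 mm) begins 54 mm behind the grasp point. The pads swing forward as they close: fully open they stand 13 mm farther back than shut.
Start: joints at [1.261, 0.311, 0.014, 1.512, -0.004, 1.319, -0.027], TCP at [145.569, -530.402, 245.304] pointing down, gripper open.
Joint ranges: [-2.7, 2.7], [-0.3, 1.91], [-1.27, 1.3], [0.12, 2.57], [-1.44, 4.58], [0.2, 2.03], [-3.05, 3.05]. Speed limits (rad/s): [2.79, 2.79, 3.14, 3.14, 3.14, 3.14, 3.14].

### API

Orientations are given as a rotation vector (axis times angle).
In Python, from plant import manip gives the robot as it stands.
- The arm moves only by the tool apply_moves, never from a script. Its argument "series" is a list that holds one entry, the list of rows, each a list of 7 numbers: the finger opening in m, from 0 to 0.0854, then the shift along the world's x, y, z in m, then the turn, a rotation vector about the world's x, y, z in rad. A call has 1 to 12 rows; each row shifts and turns the pose as measured when the row begins; what a row does not reach is not made up. A row lasts 1/10 s, in which the tool goes at most 50 mm and 8.59 degrees, less where a joint would pass 70% of its speed; a pose out of reach is approached as far as the arm can. A call with a gripper value outside its range is refused whole. The fingers move at their own pace and stop on an object; "newtons" is the grip in N (left out, the last holds). Time passes only in rows, so rows that do not move let the fingers close. It gives the time, the measured TCP pose, the force and the opening at its end, in the units of the state.
- manip.get_state(): the state, without advancing time (a new reading comes with each control period).
- manip.capture(name): name is "scene" or "top" or "wrist"; returns a dict with "image" (420x560x3 uint8, blue, green, red), "z_map" (420x560 float32, mm along the optical axis (not along the pixel's ray), 0 where there is no reading), "vertical_fov" (degrees; the focal length in pixels is half the picture's height over the tangent of half this angle, whatever the lens; pixels are square), "cx", "cy" (the principal point, pixels), "rvec" (rotation vector, rad) and "tvec" (3), from world to camera coordinates, as OpenCV has them. Camera axes: x right, y down, z forward; pixel columns grow to the right and rows downward; lengths in mm; the calibration is good to about 2 mm. A picture is of the moment at which its call begins.
- manip.job_done(): hands the job in, once; it reports no verdict.
The state is a dict: "time": time; "q": joint angles; "joint_velocities": joint speeds; "effort": joint torques, N m; "ee_pos": TCP position; "ee_rot": TCP orientation; "force": force on the tool from outside, world axes, zero at the start; "wrist_torque": the same for the moment, N m; "opening": finger opening in mm.
Only numpy, scipy, OpenCV 4.12 (cv2) and the standard library are available. Lean on these libraries where they do the work, as an engineer would, in place of code of your own. Each camera call takes 0.05 s, during which the arm holds its last target.

### The job

The plywood blank has been left half under the hood of the jig: press lightly on its face with the fingertips, never harder than about 20 N or the thin veneer bruises, and draw it towards you along the channel, up over the grey lead-in plate, until it sits fully home, flush against the blue front stop. Then swing the red catch fully shut behind the blank so that it cannot slide back, and let go, leaving everything else on the bench where it is.

Things in the scene. Friction and masses are not known exactly. Their poses are not given: they have to be found in the camera images.
- jig: Fixed jig: white bed 360 x 160 mm, one channel; origin 12 mm below the bed's surface on the channel's middle line, 0 to 10 mm over the bench; x along the channel away from the robot (draw to -x), y left, z up. Dark rails at y = +-57 mm, tops z = 36 mm (24 for x over 20); left rail open at x = 20 to 90 for the catch. Hood over x = 115 to 215, top z = 50. Blank home: its centre at x = -55, y = 0.
- blank_center (a point): Centre of the loose steel-backed plywood blank (thin black cross on it), 150 mm along x, 110 along y, 9 thick, 200 to 330 g. At the start flat on the bed, top face at jig z = 21 mm, 2 mm play to each rail, far end under the hood. Axes as the jig's. Friction on the bed about 0.25, under the fingers more; too light a press slips; the bed is rigid, so the force climbs steeply.
- catch (a joint): Red swing catch's angle about its upright pivot, rad: 0 = pointing far left, midway between jig +x and +y; 0.79 = along +x; 2.36 (end stop) = shut, across the channel (-y). Shuts clockwise from above, stays where left, takes about 2 N at the knob. Starts 0 to 0.6. Arm 14 mm wide, 50 long, z = 14 to 28 mm; shut, it stands 4 mm behind a blank that is home and strikes one that is not.
- catch_knob (a point): The upright round red knob on the catch arm, 14 mm in diameter, from jig z = 28 to 64 mm, 40 mm from the pivot; this point is on its axis at jig z = 48 mm.
- catch_pivot (a point): The pivot axis of the catch, fixed on the jig at x = 31 mm, y = 68 mm of the jig, at z = 30 mm.
- stop_face (a point): Middle of the blue front stop's face, jig x = -130 mm, y = 0, z = 18; its top at z = 46. Before it a grey lead-in plate stands 2 to 16 mm over the bed, each time different: flat for x = -130 to -105, then sloping 16 in 80 down into the bed. The blank's nose rides up it and stays up, tilted, so its face lifts 1 to 10 mm under fingers at its centre during the draw; it is not level to press on.
- ply_ring: Bystander: plywood ring 84 mm across, 18 mm thick, lying on the hood; origin under its centre.
- ply_disc: Bystander: plywood disc 64 mm across, 18 mm thick, lying on the hood; origin under its centre.
- spare_blank: Bystander: dark wooden board 110 x 80 x 9 mm on the bench to the left; origin under its centre.
- hammer: Bystander: hammer on the bench; origin under its middle.
- driver: Bystander: screwdriver on the bench; origin under its middle.
- glue_tub: Bystander: yellow tub with a stirring stick, 74 mm across, 180 mm high with the stick; origin under its centre.
- bolt_bin: Bystander: grey open bin of screws, 170 x 120 x 50 mm; origin under its centre.
- blank: The same blank; this origin is the centre of its underside.
There are look-alikes about, which are no part of the job. What is shaped like the blank but orange, pink or purple is not meant.

How it is judged:
By the outcome, as a careful person would: the job done as asked, in the order asked, and still so for the second after the job is handed in, with the robot touching nothing.
It also fails if it takes over 72 s, if anything falls off the work surface, if the arm or the gripper's body presses on something with over 40 N, if the wrist force passes 120 N, or if a joint passes its speed limit or range.

## Working session

There is one attempt and no reset: what is moved stays moved. The work goes in short steps, Python scripts to look and compute and a tool call to move; the robot and the scene stay as the last step left them, time stands still between calls to the robot, and variables do not carry over. Pictures are saved under pics/ and viewed, and the job is handed in when it is done.

Besides the shell and the picture viewer there is one more tool, called by a JSON object that holds its "method" and its "body", one argument or row to a line. apply_moves: Moves the arm, as the interface text tells. Its arguments: {"type":"object","properties":{"series":{"type":"array","items":{"type":"array","items":{"type":"array","items":{"type":"number"}}}},"newtons":{"type":"number"}},"required":["series"]}

```bash
ls; mkdir -p pics; cat > h.py <<'E'
import numpy as np,cv2
from plant import manip
def cap(n,f):
    c=manip.capture(n); cv2.imwrite('pics/'+f+'.png',c['image']); np.savez('pics/'+f+'.npz',**c); return c
def load(f):
    return dict(np.load('pics/'+f+'.npz'))
def K(c):
    h=c['image'].shape[0]; f=h/2/np.tan(np.radians(float(c['vertical_fov']))/2); return f
def cloud(c):
    f=K(c); z=c['z_map']; v,u=np.mgrid[:z.shape[0],:z.shape[1]]
    P=np.stack([(u-c['cx'])/f*z,(v-c['cy'])/f*z,z],-1)
    R=cv2.Rodrigues(np.asarray(c['rvec'],float))[0]
    W=(P-np.asarray(c['tvec']).reshape(3))@R
    W[z==0]=np.nan; return W
def proj(c,X):
    f=K(c); Km=np.array([[f,0,c['cx']],[0,f,c['cy']],[0,0,1]],float)
    return cv2.projectPoints(np.asarray(X,float).reshape(-1,1,3),np.asarray(c['rvec'],float),np.asarray(c['tvec'],float),Km,None)[0].reshape(-1,2)
E
python3 - <<'E'
from h import *
for n in ['scene','top']:
    c=cap(n,n+'0'); print(n,c['cx'],c['cy'],c['vertical_fov'],c['rvec'],c['tvec'])
    cv2.imwrite('pics/%s0b.png'%n,cv2.resize(c['image'],(800,600)))
print(manip.get_state(),manip.tip_reach)
E
```

```text
pics
scene 280.7075046629296 209.05962251859856 48.53994176958316 [ 1.16473314  2.48742058 -0.8414244 ] [ 369.84649143 -292.60741691 1545.97758367]
top 272.25285147510056 207.41991922634674 50.01063184903567 [ 2.17037855 -2.2263851   0.07143649] [  -3.96857536  550.9566471  1470.54962545]
{'time': 0.1, 'q': array([ 1.26132391,  0.31168985,  0.0139943 ,  1.51292034, -0.00439122,
        1.31921302, -0.0271931 ]), 'joint_velocities': array([ 0.00130262, -0.00060149,  0.00044081, -0.00404543,  0.00301777,
        0.00014576, -0.00035403]), 'effort': array([ 4.70968771e-04, -3.80857515e+01,  1.46582290e-01, -2.31243235e+01,
        1.23860841e-02,  8.13021208e-03,  1.91157051e-05]), 'ee_pos': array([ 145.36246589, -529.780288  ,  244.29590516]), 'ee_rot': array([-3.11131446e+00, -4.19202575e-01,  6.17286478e-04]), 'force': array([-0.03286419, -0.1119471 ,  0.10369101]), 'wrist_torque': array([ 0.04065486, -0.03530224, -0.0144821 ]), 'opening': 85.51495619922073} 14.0
```

View pics/scene0b.png

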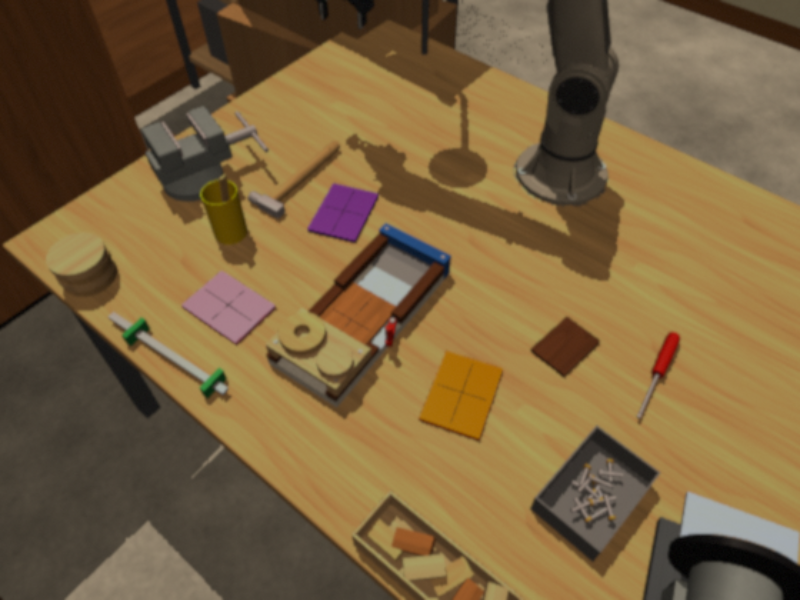

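View pics/top0b.png

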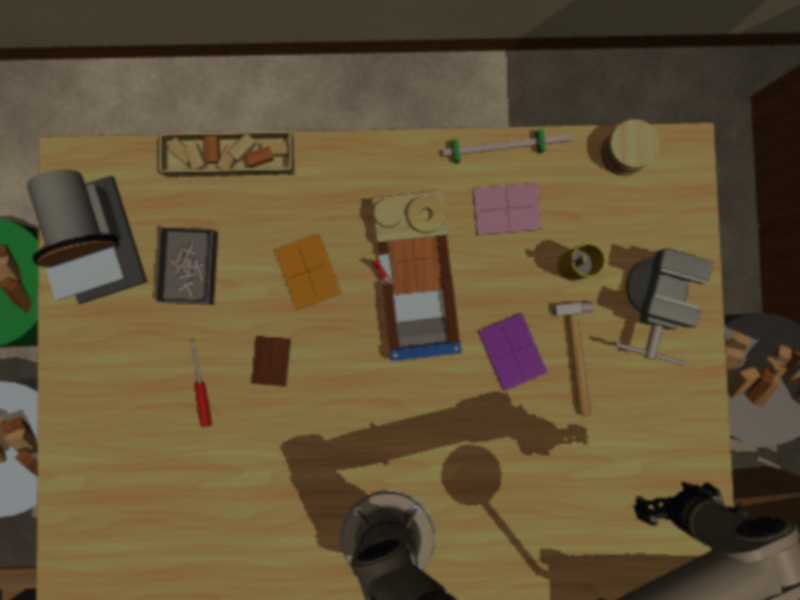

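The blank must be the brown-orange plywood piece in the channel, at top0b (414,265). The look-alikes are orange (307,271), pink (507,208), purple (512,350) and the dark spare board (271,360). I'll check that with a close crop.

```bash
python3 - <<'E'
from h import *
c=load('top0'); im=c['image']; W=cloud(c)
cv2.imwrite('pics/crop1.png',cv2.resize(im[125:260,245:340],None,fx=4.4,fy=4.4,interpolation=cv2.INTER_CUBIC))
hsv=cv2.cvtColor(im,cv2.COLOR_BGR2HSV)
reg=np.zeros(im.shape[:2],bool); reg[125:260,245:340]=1
blue=reg&(hsv[...,0]>100)&(hsv[...,0]<125)&(hsv[...,1]>130)
P=W[blue];P=P[~np.isnan(P[:,0])];print(len(P),np.median(P,0),P.min(0),P.max(0))
print(cv2.minAreaRect(P[P[:,2]>np.median(P[:,2])-5][:,:2].astype(np.float32)))
c2=load('scene0'); im2=c2['image']
cv2.imwrite('pics/crop2.png',cv2.resize(im2[150:285,180:325],None,fx=4.4,fy=4.4,interpolation=cv2.INTER_CUBIC))
E
```

```text
281 [425.05285924 -93.68412511  54.45945606] [ 408.7346671  -170.60013993   43.68655665] [440.41265382 -19.54830722  65.3867937 ]
((425.0758972167969, -94.34043884277344), (20.92923355102539, 151.79080200195312), 4.931822299957275)
```

View pics/crop1.png

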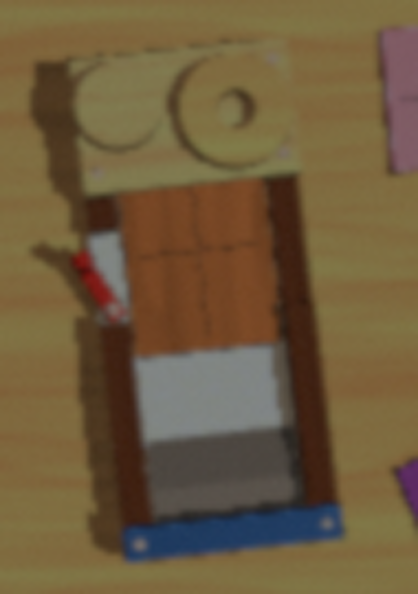

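View pics/crop2.png

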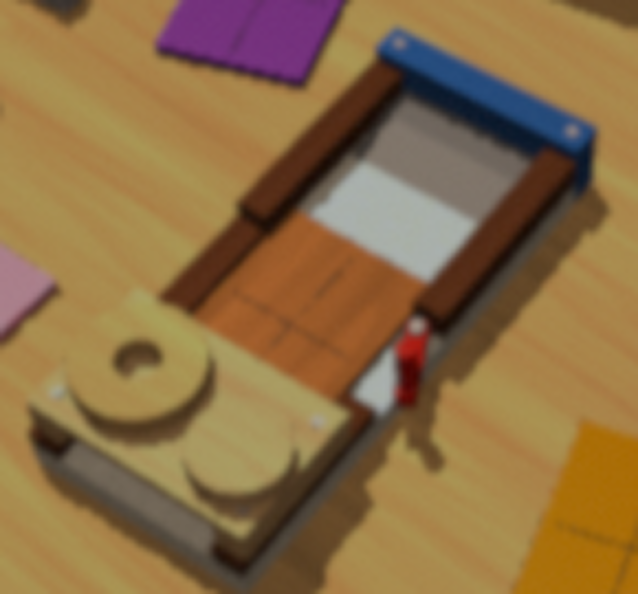

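The crop confirms it: the brown-orange board with the cross (crop1 about (200,250)) lies in the channel with its far end under the hood. The catch is red, at about (95,285). I'll move over the jig and look with the wrist camera, closing the fingers on the way.

{"method": "apply_moves", "body": {
  "series": [
    [[0,0.026,0.034,0.012,0,0,-0.015],[0,0.026,0.034,0.012,0,0,-0.015],[0,0.026,0.034,0.012,0,0,-0.015],[0,0.026,0.034,0.012,0,0,-0.015],[0,0.026,0.034,0.012,0,0,-0.015],[0,0.026,0.034,0.012,0,0,-0.015],[0,0.026,0.034,0.012,0,0,-0.015],[0,0.026,0.034,0.012,0,0,-0.015],[0,0.026,0.034,0.012,0,0,-0.015],[0,0.026,0.034,0.012,0,0,-0.015],[0,0.026,0.034,0.012,0,0,-0.015],[0,0.026,0.034,0.012,0,0,-0.015]]
  ],
  "newtons": 40
}}

```text
time: 1.3
ee_pos: [455.5, -106.6, 385.3]
ee_rot: [-3.129, -0.095, 0.017]
force: [0.5, -0.7, -0.5]
opening: 0.1
```

```bash
python3 - <<'E'
from h import *
s=manip.get_state();print(s['time'],s['ee_pos'],s['ee_rot'],s['force'],s['opening'])
c=cap('wrist','w1');print(c['vertical_fov'],c['rvec'],c['tvec'])
c=cap('top','t1')
E
```

```text
1.3 [ 455.51015224 -106.63356982  385.33393964] [-3.12852519 -0.09548632  0.01732287] [ 0.51437136 -0.67471444 -0.53368759] 0.07023618078553712
60.80715967205255 [-2.11968906  1.99203576  0.32141209] [-129.97900807  343.45226003  649.37963842]
```

View pics/w1.png

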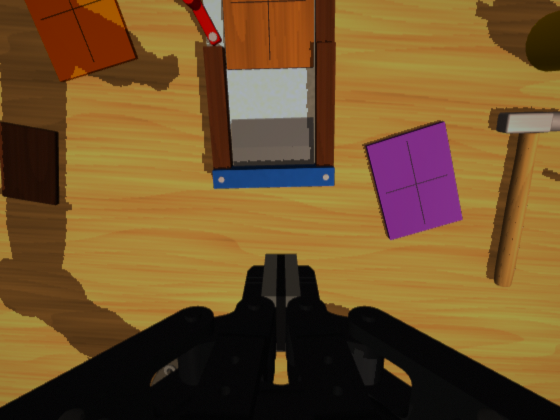

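The jig is cut off at the top of the view (catch at (200,20), cross at (270,0)), so I'll shift 90 mm ahead.

{"method": "apply_moves", "body": {
  "series": [
    [[0,0.032,0.005,0,0,0,0.01],[0,0.032,0.005,0,0,0,0.01],[0,0.032,0.005,0,0,0,0.01],[0,0,0,0,0,0,0],[0,0,0,0,0,0,0]]
  ]
}}

```text
time: 1.9
ee_pos: [555.6, -85.4, 382.0]
ee_rot: [-3.122, -0.17, 0.024]
force: [-0.0, 0.7, 0.7]
opening: -0.2
```

```bash
python3 - <<'E'
from h import *
s=manip.get_state();print(s['time'],s['ee_pos'],s['ee_rot'],s['force'],s['opening'])
c=cap('wrist','w2')
cv2.imwrite('pics/w2b.png',cv2.resize(c['image'][:270,130:450],(800,675)[:2],interpolation=cv2.INTER_CUBIC)[:600])
E
```

```text
1.9 [555.5742759  -85.43746337 382.00035999] [-3.12175472 -0.16961548  0.02407411] [-0.03137202  0.65955966  0.72139697] -0.17963030248846343
```

View pics/w2b.png

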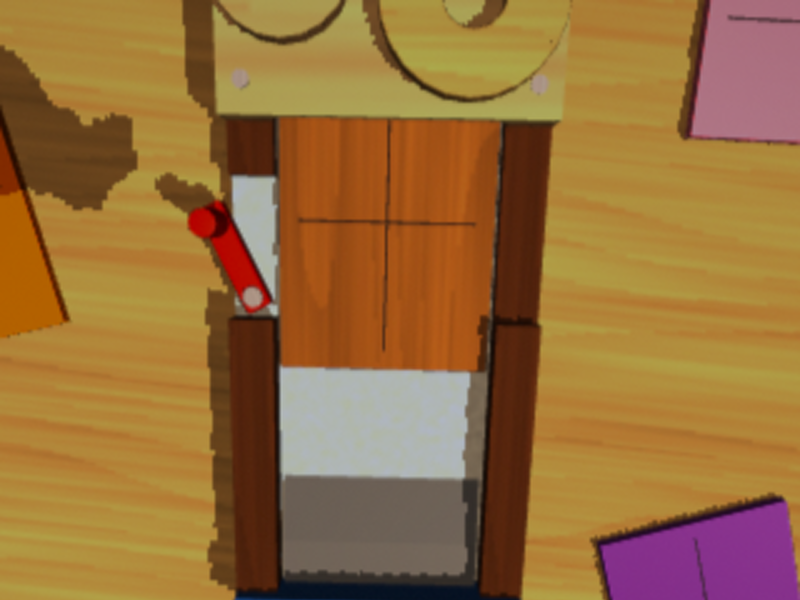

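```bash
cat >> h.py <<'E'
def ray(c,px,z):
    f=K(c); px=np.asarray(px,float); R=cv2.Rodrigues(np.asarray(c['rvec'],float))[0]; t=np.asarray(c['tvec'],float).reshape(3)
    C=-R.T@t; d=R.T@np.array([(px[0]-c['cx'])/f,(px[1]-c['cy'])/f,1.])
    return C+d*(z-C[2])/d[2]
E
cat > fit.py <<'E'
from h import *
from scipy.optimize import least_squares
w2=load('w2');w1=load('w1')
B=lambda u,v:(u/2.5+130,v/2.5)
# (cam,pixel,jigz,axis,value)
ob=[(w2,B(277,320),36,0,20),(w2,B(494,322),36,0,20),(w2,B(255,319),36,0,20),(w2,B(520,324),36,0,20)]
ob+=[(w2,B(278,330),36,1,57),(w2,B(278,580),36,1,57),(w2,B(493,330),36,1,-57),(w2,B(481,580),36,1,-57)]
ob+=[(w2,B(230,116),50,0,115),(w2,B(390,119),50,0,115),(w2,B(550,121),50,0,115)]
ob+=[(w1,(220,169.5),46,0,-130),(w1,(330,167),46,0,-130)]
def tojig(p,P):
    X,Y,a=p[:3]; d=P[:2]-[X,Y]; return np.array([np.cos(a)*d[0]+np.sin(a)*d[1],-np.sin(a)*d[0]+np.cos(a)*d[1]])
def res(p):
    return [tojig(p,ray(c,px,p[3]+z))[ax]-v for c,px,z,ax,v in ob]
r=least_squares(res,[563,-82,.086,5],loss='soft_l1')
p=r.x
if __name__=='__main__':
    print(p,np.round(res(p),1))
    for c,n in((w2,'w2'),(w1,'w1'),(load('top0'),'t')):
        W=cloud(c)
        J=np.stack([np.cos(p[2])*(W[...,0]-p[0])+np.sin(p[2])*(W[...,1]-p[1]),-np.sin(p[2])*(W[...,0]-p[0])+np.cos(p[2])*(W[...,1]-p[1])],-1)
        def med(x0,x1,y0,y1):
            m=(J[...,0]>x0)&(J[...,0]<x1)&(J[...,1]>y0)&(J[...,1]<y1); return m.sum(),np.round(np.nanmedian(W[m],0)[2],1) if m.sum() else None
        print(n,'bench',med(-100,0,-130,-100),'bed',med(-45,-10,-30,30),'blank',med(20,90,-40,40),'rail',med(-90,0,62,72),'hood',med(117,125,-60,60),'flat',med(-127,-108,-40,40),'stop',med(-142,-134,-50,50))
        for x in range(-128,20,8): print(x,med(x-4,x+4,-35,35)[1],end=' ')
        print()
    print('cross',tojig(p,ray(w2,B(386,222),p[3]+21)),'nose',tojig(p,ray(w2,B(385,368),p[3]+21)),tojig(p,ray(w2,B(300,366),p[3]+21)),tojig(p,ray(w2,B(470,370),p[3]+21)))
    k=tojig(p,ray(w2,B(207,222),p[3]+64)); print('knob',k,'dir',np.degrees(np.arctan2(k[1]-68,k[0]-31)),np.hypot(k[1]-68,k[0]-31),'piv',tojig(p,ray(w2,B(252,297),p[3]+30)))
E
python3 fit.py
```

```text
[ 5.64583875e+02 -8.36672097e+01  9.04965794e-02  3.36726169e+00] [-0.2  0.9  0.1  0.1 -1.7  0.6  0.9 -0.3 -0.  -0.1  0.2 -0.1 -0.8]
w2 bench (np.int64(1398), np.float64(0.3)) bed (np.int64(3219), np.float64(417.5)) blank (np.int64(3507), np.float64(30.2)) rail (np.int64(485), np.float64(45.2)) hood (np.int64(930), np.float64(59.3)) flat (np.int64(672), np.float64(28.6)) stop (np.int64(387), np.float64(55.1))
-128 39.3 -120 28.6 -112 28.6 -104 28.3 -96 26.9 -88 25.4 -80 23.7 -72 22.1 -64 21.3 -56 21.2 -48 21.1 -40 21.2 -32 21.3 -24 21.3 -16 425.6 -8 424.9 0 423.8 8 447.8 16 30.3 
w1 bench (np.int64(1654), np.float64(0.3)) bed (np.int64(1294), np.float64(21.2)) blank (np.int64(3017), np.float64(30.2)) rail (np.int64(591), np.float64(45.2)) hood (np.int64(0), None) flat (np.int64(4512), np.float64(428.0)) stop (np.int64(455), np.float64(55.2))
-128 36.8 -120 428.3 -112 428.0 -104 425.6 -96 446.0 -88 27.2 -80 23.8 -72 22.0 -64 21.3 -56 21.2 -48 21.2 -40 21.2 -32 21.2 -24 21.3 -16 21.2 -8 21.6 0 30.2 8 30.3 16 30.3 
t bench (np.int64(269), np.float64(0.0)) bed (np.int64(195), np.float64(20.8)) blank (np.int64(517), np.float64(29.6)) rail (np.int64(85), np.float64(44.7)) hood (np.int64(110), np.float64(59.0)) flat (np.int64(143), np.float64(28.2)) stop (np.int64(80), np.float64(54.4))
-128 29.9 -120 28.7 -112 27.7 -104 27.7 -96 26.8 -88 25.4 -80 22.9 -72 21.1 -64 19.0 -56 20.8 -48 20.3 -40 21.2 -32 20.6 -24 21.0 -16 20.6 -8 21.6 0 29.4 8 29.6 16 29.6 
cross [69.02741984  0.39759112] nose [-6.1301373  -0.61176123] [-5.95584039 45.4726041 ] [ -6.30414183 -46.61882092]
knob [67.37945912 84.55460274] dir 24.46807793756369 39.968986950017985 piv [30.70925506 69.27063324]
```

```bash
sed -i "s/^r=least.*/r=least_squares(lambda q:res([q[0],q[1],q[2],9.1]),[563,-82,.086],loss='soft_l1')/; s/^p=r.x/p=np.append(r.x,9.1)/" fit.py; cat >> fit.py <<'E'
def tow(x,y,z=0):
    a=p[2]; return np.array([p[0]+np.cos(a)*x-np.sin(a)*y,p[1]+np.sin(a)*x+np.cos(a)*y,p[3]+z])
if __name__=='__main__':
    print('centre now',tow(69,0,21),'home',tow(-55,0),'dir',-np.cos(p[2]),-np.sin(p[2]))
E
python3 fit.py | egrep -v "^-128|^w|^t"
```

```text
[ 5.64921579e+02 -8.35947727e+01  9.04689962e-02  9.10000000e+00] [ 0.   1.1  0.3  0.4 -2.5 -0.2  1.5  0.3 -1.  -1.1 -0.8  0.7  0. ]
cross [68.65851743  0.32500858] nose [-5.61165115 -0.67447528] [-5.44066825 44.86579155] [ -5.78234722 -46.13834918]
knob [67.02708429 83.38862457] dir 23.129287476554335 39.1760203274788 piv [30.79893859 68.367867  ]
centre now [633.63940149 -77.36092375  30.1       ] home [510.14650311 -88.56378278   9.1       ] dir -0.9959104707788455 -0.09034563737700982
```

{"method": "apply_moves", "body": {
  "series": [
    [[0,0.009,0.001,-0.038,0,0,0],[0,0.009,0.001,-0.038,0,0,0],[0,0.009,0.001,-0.038,0,0,0],[0,0.009,0.001,-0.038,0,0,0],[0,0.009,0.001,-0.038,0,0,0],[0,0.009,0.001,-0.038,0,0,0],[0,0.009,0.001,-0.038,0,0,0],[0,0.004,0.0,-0.02,0,0,0],[0,0,0,0,0,0,0],[0,0,0,0,0,0,0]]
  ]
}}

```text
time: 2.95
ee_pos: [613.5, -88.8, 93.6]
ee_rot: [-3.135, -0.149, 0.014]
force: [1.0, 0.5, 0.7]
opening: -0.0
```

```bash
python3 - <<'E'
from h import *
from fit import *
s=manip.get_state();print(s['time'],s['ee_pos'],s['ee_rot'],s['force'],s['wrist_torque'])
print(tojig(p,s['ee_pos']))
R=cv2.Rodrigues(s['ee_rot'])[0];print(R)
c=cap('wrist','w3')
E
```

```text
2.95 [613.52909217 -88.81890834  93.61217571] [-3.13536952 -0.14871354  0.0140857 ] [0.966861   0.50350379 0.71205311] [ 0.07198217 -0.04580767 -0.01310931]
[47.93675346 -9.59424812]
[[ 0.99547053  0.09463492 -0.00909101]
 [ 0.09465885 -0.99550725  0.00223847]
 [-0.00883833 -0.00308887 -0.99995617]]
```

View pics/w3.png

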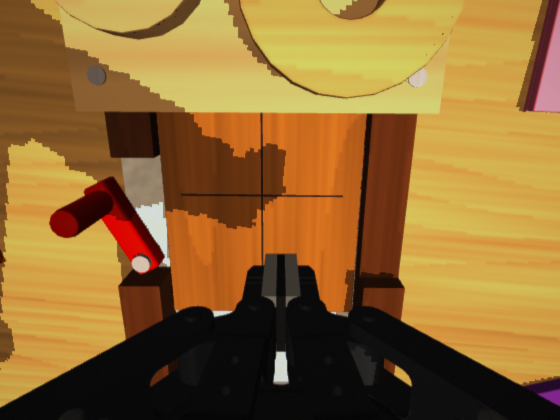

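{"method": "apply_moves", "body": {
  "series": [
    [[0,0.0045,0.005,-0.018,0,0,0],[0,0.0045,0.005,-0.015,0,0,0],[0,0,0,0,0,0,0],[0,0,0,0,0,0,0]]
  ]
}}

```text
time: 3.4
ee_pos: [625.7, -78.5, 63.2]
ee_rot: [-3.137, -0.147, 0.0]
force: [-0.6, 0.8, 0.5]
opening: -0.2
```

```bash
cat > st.py <<'E'
from fit import *
s=manip.get_state();R=cv2.Rodrigues(s['ee_rot'])[0]
print(round(s['time'],2),s['ee_pos'].round(2),'jig',tojig(p,s['ee_pos']).round(1),'F',s['force'].round(2),'tq',s['wrist_torque'].round(2),'toolz',R[:,2].round(3),'yaw',np.arctan2(R[1,0],R[0,0]).round(3))
E
python3 st.py
```

```text
3.4 [625.74 -78.55  63.16] jig [61.  -0.5] F [-0.61  0.8   0.54] tq [-0.02 -0.01 -0.03] toolz [-0.     0.001 -1.   ] yaw 0.094
```

{"method": "apply_moves", "body": {
  "series": [
    [[0,0,0,-0.006,0,0,0],[0,0,0,-0.006,0,0,0],[0,0,0,-0.002,0,0,0],[0,0,0,0,0,0,0]]
  ]
}}

```text
time: 3.8
ee_pos: [626.1, -78.4, 48.6]
ee_rot: [-3.138, -0.148, -0.001]
force: [-0.1, 0.5, 0.7]
opening: 0.0
```

{"method": "apply_moves", "body": {
  "series": [
    [[0,0,0,-0.001,0,0,0],[0,0,0,-0.001,0,0,0]]
  ]
}}

```text
time: 4.0
ee_pos: [626.4, -78.6, 46.7]
ee_rot: [-3.138, -0.147, -0.002]
force: [-0.9, 0.1, -0.4]
opening: 0.2
```

{"method": "apply_moves", "body": {
  "series": [
    [[0,0,0,-0.0007,0,0,0],[0,0,0,-0.0007,0,0,0]]
  ]
}}

```text
time: 4.2
ee_pos: [626.5, -78.8, 45.5]
ee_rot: [-3.138, -0.147, -0.003]
force: [-0.6, -0.6, -0.0]
opening: -0.1
```

{"method": "apply_moves", "body": {
  "series": [
    [[0,0,0,-0.0007,0,0,0]]
  ]
}}

```text
time: 4.3
ee_pos: [626.6, -78.8, 44.9]
ee_rot: [3.138, 0.147, 0.003]
force: [0.3, 0.3, 0.6]
opening: 0.2
```

{"method": "apply_moves", "body": {
  "series": [
    [[0,0,0,-0.0007,0,0,0]]
  ]
}}

```text
time: 4.4
ee_pos: [626.7, -78.9, 44.2]
ee_rot: [3.138, 0.147, 0.003]
force: [-0.5, -0.2, 0.6]
opening: 0.0
```

{"method": "apply_moves", "body": {
  "series": [
    [[0,0,0,-0.0007,0,0,0]]
  ]
}}

```text
time: 4.5
ee_pos: [626.7, -78.8, 44.1]
ee_rot: [3.138, 0.147, 0.003]
force: [-2.9, 0.9, 6.4]
opening: 0.0
```

{"method": "apply_moves", "body": {
  "series": [
    [[0,0,0,-0.0007,0,0,0]]
  ]
}}

```text
time: 4.6
ee_pos: [626.7, -78.9, 44.1]
ee_rot: [3.138, 0.147, 0.003]
force: [-2.7, -0.7, 5.2]
opening: 0.1
```

{"method": "apply_moves", "body": {
  "series": [
    [[0,0,0,-0.0013,0,0,0],[0,-0.002,-0.0002,-0.0014,0,0,0],[0,-0.003,-0.0003,-0.0014,0,0,0]]
  ]
}}

```text
time: 4.9
ee_pos: [626.2, -78.9, 44.2]
ee_rot: [3.137, 0.147, 0.02]
force: [2.6, 0.3, 3.4]
opening: -0.2
```

{"method": "apply_moves", "body": {
  "series": [
    [[0,-0.003,-0.0003,-0.0014,0,0,0],[0,-0.003,-0.0003,-0.0014,0,0,0],[0,-0.003,-0.0003,-0.0014,0,0,0]]
  ]
}}

```text
time: 5.2
ee_pos: [624.3, -79.1, 44.2]
ee_rot: [3.136, 0.148, 0.048]
force: [3.9, -0.4, 5.3]
opening: -0.2
```

```bash
python3 st.py; python3 -c "
from h import *
cap('wrist','w4')"
```

```text
5.2 [624.3  -79.06  44.21] jig [59.5 -0.8] F [ 3.92 -0.42  5.32] tq [ 0.06 -0.73 -0.05] toolz [ 0.031  0.    -1.   ] yaw 0.094
```

View pics/w4.png

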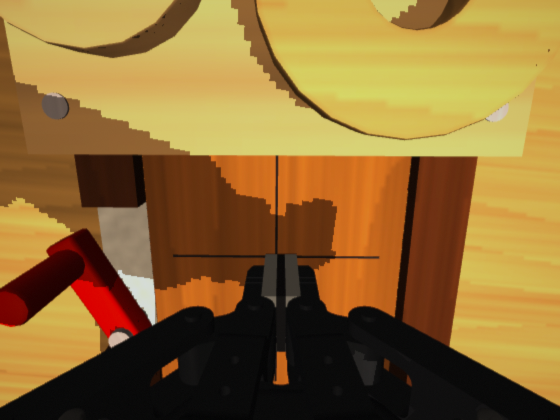

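{"method": "apply_moves", "body": {
  "series": [
    [[0,-0.004,-0.0004,-0.0018,0,0.01,0],[0,-0.005,-0.0005,-0.0018,0,0.015,0]]
  ]
}}

```text
time: 5.45
ee_pos: [620.2, -79.4, 44.1]
ee_rot: [3.138, 0.148, 0.029]
force: [3.6, 1.0, 5.6]
opening: 0.2
```

```bash
python3 st.py
```

```text
5.45 [620.24 -79.4   44.13] jig [55.5 -0.8] F [3.56 1.01 5.57] tq [ 0.06 -0.86 -0.02] toolz [ 0.018  0.001 -1.   ] yaw 0.094
```

```bash
python3 - <<'E'
from h import *
a=cap('wrist','w5')['image']; b=load('w4')['image']
cv2.imwrite('pics/cmp.png',np.hstack([cv2.resize(x[100:320,90:480],(395,223)) for x in (b,a)]))
cv2.imwrite('pics/w5b.png',cv2.resize(a[130:330,60:460],(800,400)))
E
```

```text
(no output)
```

View pics/w5b.png

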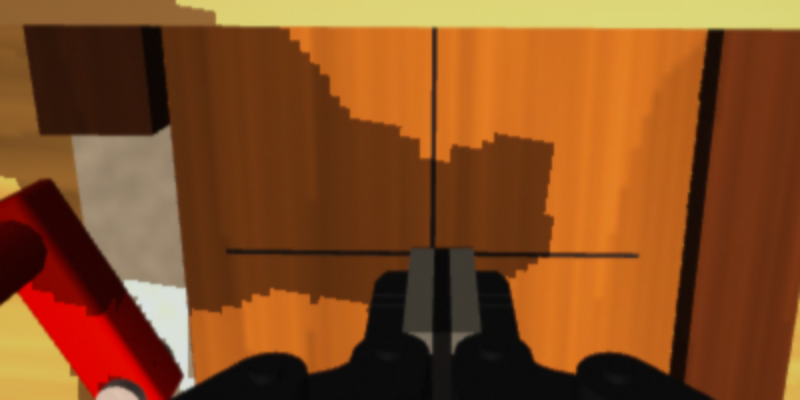

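The blank moves with the fingers: the cross stays at row 256 while the hood edge went from 155 to 143. I'll go on drawing.

{"method": "apply_moves", "body": {
  "series": [
    [[0,-0.005,-0.0004,-0.0018,0,0.015,0],[0,-0.005,-0.0004,-0.0018,0,0.013,0],[0,-0.005,-0.0004,-0.0018,0,0.013,0],[0,-0.005,-0.0004,-0.0018,0,0.013,0],[0,-0.005,-0.0004,-0.0018,0,0.013,0]]
  ]
}}

```text
time: 6.0
ee_pos: [609.1, -80.4, 44.1]
ee_rot: [-3.136, -0.149, 0.025]
force: [2.9, 1.4, 6.7]
opening: -0.0
```

```bash
python3 st.py
```

```text
6.0 [609.14 -80.4   44.13] jig [44.3 -0.8] F [2.94 1.4  6.67] tq [ 0.02 -0.91 -0.03] toolz [-0.016  0.001 -1.   ] yaw 0.095
```

{"method": "apply_moves", "body": {
  "series": [
    [[0,-0.006,-0.0005,-0.0018,0,0.004,0],[0,-0.007,-0.0006,-0.0018,0,0.007,0],[0,-0.007,-0.0006,-0.0018,0,0.009,0],[0,-0.007,-0.0006,-0.0018,0,0.01,0],[0,-0.007,-0.0006,-0.0018,0,0.01,0]]
  ]
}}

```text
time: 6.5
ee_pos: [589.9, -82.0, 44.1]
ee_rot: [-3.135, -0.15, 0.032]
force: [3.8, -0.5, 7.1]
opening: 0.0
```

```bash
python3 st.py; python3 - <<'E'
from h import *
a=cap('wrist','w6')['image']
cv2.imwrite('pics/w6b.png',cv2.resize(a[100:330,60:460],(800,460)))
E
```

```text
6.5 [589.91 -81.99  44.09] jig [25.  -0.7] F [ 3.75 -0.5   7.05] tq [ 0.15 -0.92 -0.  ] toolz [-0.02   0.002 -1.   ] yaw 0.095
```

View pics/w6b.png

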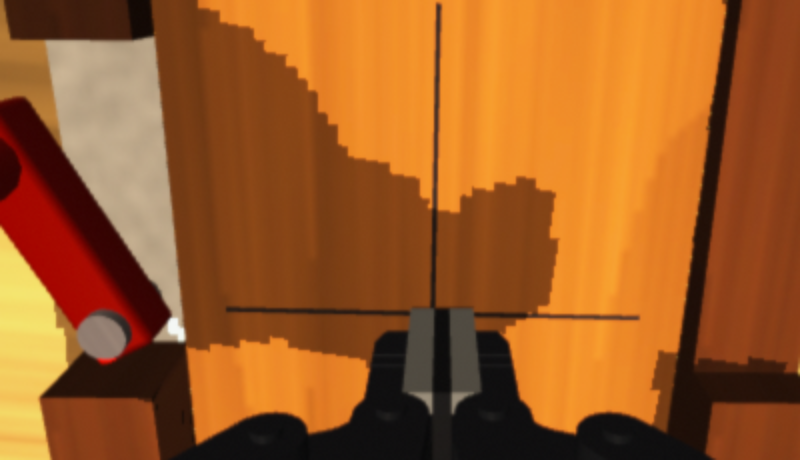

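{"method": "apply_moves", "body": {
  "series": [
    [[0,-0.007,-0.0006,-0.002,0,0.005,0],[0,-0.007,-0.0006,-0.002,0,0.005,0],[0,-0.007,-0.0006,-0.002,0,0.007,0],[0,-0.007,-0.0006,-0.002,0,0.008,0],[0,-0.007,-0.0006,-0.002,0,0.008,0]]
  ]
}}

```text
time: 7.05
ee_pos: [570.8, -83.8, 44.1]
ee_rot: [-3.135, -0.151, 0.022]
force: [4.5, 0.1, 7.2]
opening: -0.1
```

```bash
python3 st.py
```

```text
7.05 [570.84 -83.77  44.05] jig [ 5.9 -0.7] F [4.52 0.13 7.16] tq [ 0.12 -1.01 -0.02] toolz [-0.014  0.002 -1.   ] yaw 0.096
```

{"method": "apply_moves", "body": {
  "series": [
    [[0,-0.006,-0.0005,-0.002,0,0.007,0],[0,-0.006,-0.0005,-0.002,0,0.008,0],[0,-0.006,-0.0005,-0.002,0,0.008,0]]
  ]
}}

```text
time: 7.35
ee_pos: [563.1, -84.5, 44.2]
ee_rot: [-3.135, -0.152, 0.019]
force: [5.0, 0.9, 7.3]
opening: -0.2
```

{"method": "apply_moves", "body": {
  "series": [
    [[0,-0.006,-0.0005,-0.0018,0,0.008,0],[0,-0.006,-0.0005,-0.0018,0,0.008,0]]
  ]
}}

```text
time: 7.55
ee_pos: [558.7, -84.7, 44.6]
ee_rot: [-3.134, -0.153, 0.017]
force: [4.4, 0.7, 7.4]
opening: 0.0
```

```bash
python3 st.py; python3 - <<'E'
from h import *
a=cap('wrist','w7')['image']
cv2.imwrite('pics/w7b.png',cv2.resize(a[100:330,60:460],(800,460)))
E
```

```text
7.55 [558.66 -84.74  44.59] jig [-6.3 -0.6] F [4.37 0.71 7.39] tq [ 0.12 -1.14 -0.03] toolz [-0.011  0.003 -1.   ] yaw 0.097
```

View pics/w7b.png

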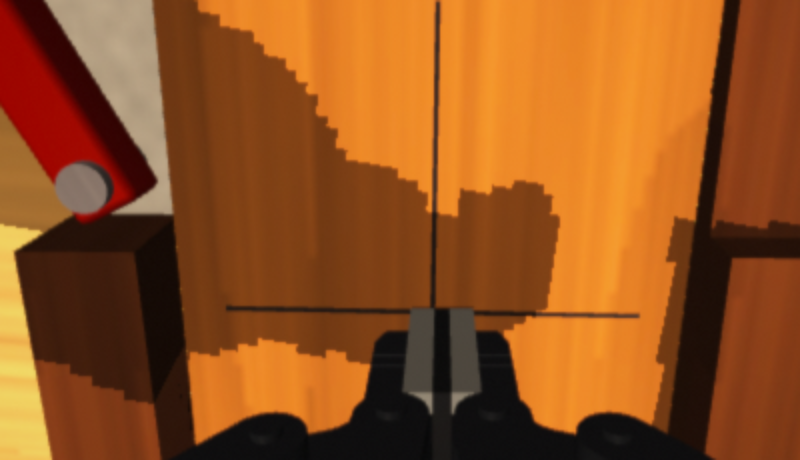

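{"method": "apply_moves", "body": {
  "series": [
    [[0,-0.006,-0.0005,-0.0018,0,0.009,0],[0,-0.007,-0.0006,-0.0018,0,0.009,0],[0,-0.007,-0.0006,-0.0018,0,0.009,0],[0,-0.007,-0.0006,-0.0018,0,0.009,0]]
  ]
}}

```text
time: 8.0
ee_pos: [547.4, -85.6, 45.8]
ee_rot: [-3.134, -0.155, 0.016]
force: [5.1, 1.1, 7.0]
opening: 0.1
```

```bash
python3 st.py
```

```text
8.0 [547.35 -85.64  45.8 ] jig [-17.7  -0.4] F [5.13 1.12 7.02] tq [ 0.14 -1.18 -0.03] toolz [-0.01   0.003 -1.   ] yaw 0.099
```

{"method": "apply_moves", "body": {
  "series": [
    [[0,-0.006,-0.0005,-0.0022,0,0.01,0],[0,-0.007,-0.0007,-0.0023,0,0.01,0],[0,-0.007,-0.0007,-0.0023,0,0.01,0],[0,-0.007,-0.0007,-0.0023,0,0.01,0]]
  ]
}}

```text
time: 8.4
ee_pos: [539.7, -86.4, 46.7]
ee_rot: [-3.134, -0.158, 0.009]
force: [6.5, 0.4, 7.9]
opening: -0.1
```

```bash
python3 st.py; python3 - <<'E'
from h import *
a=cap('wrist','w8')['image']
cv2.imwrite('pics/w8b.png',cv2.resize(a[100:330,60:460],(800,460)))
E
```

```text
8.4 [539.66 -86.43  46.69] jig [-25.4  -0.5] F [6.54 0.4  7.85] tq [ 0.15 -1.28  0.04] toolz [-0.006  0.004 -1.   ] yaw 0.101
```

View pics/w8b.png

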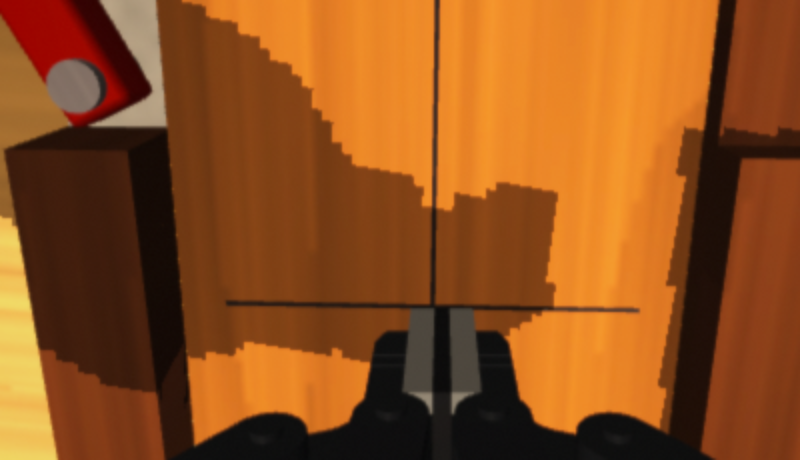

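{"method": "apply_moves", "body": {
  "series": [
    [[0,-0.005,-0.0005,-0.0028,0,0.01,0],[0,-0.007,-0.0007,-0.0028,0,0.01,0],[0,-0.007,-0.0007,-0.0028,0,0.01,0]]
  ]
}}

```text
time: 8.75
ee_pos: [536.9, -86.8, 47.0]
ee_rot: [-3.133, -0.16, -0.002]
force: [6.3, 1.3, 9.0]
opening: 0.1
```

```bash
python3 st.py
```

```text
8.75 [536.86 -86.79  47.02] jig [-28.2  -0.6] F [6.29 1.26 8.97] tq [ 0.18 -1.38 -0.02] toolz [ 0.001  0.004 -1.   ] yaw 0.102
```

{"method": "apply_moves", "body": {
  "series": [
    [[0,-0.009,-0.0009,-0.003,0,0.012,0],[0,-0.009,-0.0009,-0.003,0,0.014,0],[0,-0.009,-0.0009,-0.003,0,0.014,0]]
  ]
}}

```text
time: 9.05
ee_pos: [529.2, -87.7, 48.0]
ee_rot: [-3.133, -0.163, -0.007]
force: [7.3, 0.8, 9.1]
opening: -0.1
```

```bash
python3 st.py; python3 - <<'E'
from h import *
a=cap('wrist','w9')['image']
cv2.imwrite('pics/w9b.png',cv2.resize(a[100:330,60:460],(800,460)))
E
```

```text
9.05 [529.16 -87.73  47.95] jig [-36.   -0.9] F [7.27 0.78 9.06] tq [ 0.19 -1.51 -0.05] toolz [ 0.004  0.004 -1.   ] yaw 0.104
```

View pics/w9b.png

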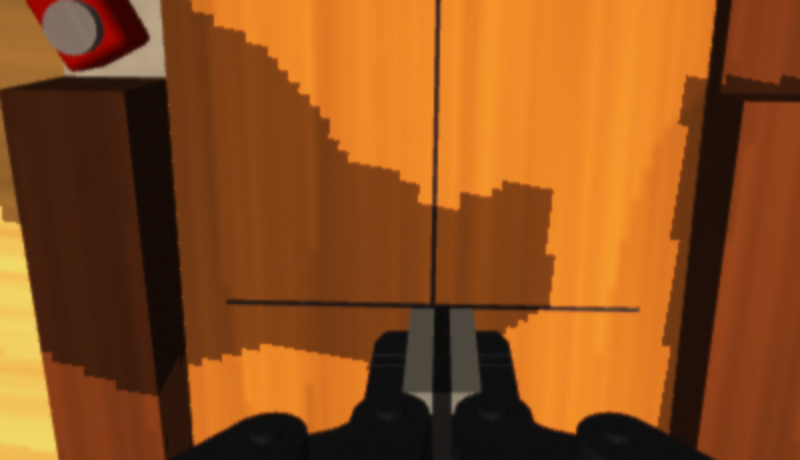

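{"method": "apply_moves", "body": {
  "series": [
    [[0,-0.008,-0.0007,-0.003,0,0.013,0],[0,-0.008,-0.0007,-0.003,0,0.013,0],[0,-0.008,-0.0007,-0.003,0,0.013,0]]
  ]
}}

```text
time: 9.4
ee_pos: [522.4, -88.6, 48.4]
ee_rot: [-3.134, -0.165, -0.006]
force: [5.8, -0.1, 10.3]
opening: 0.0
```

```bash
python3 st.py
```

```text
9.4 [522.4  -88.55  48.41] jig [-42.8  -1.1] F [ 5.84 -0.07 10.28] tq [ 0.14 -1.24 -0.01] toolz [ 0.004  0.004 -1.   ] yaw 0.105
```

{"method": "apply_moves", "body": {
  "series": [
    [[0,-0.007,-0.0004,-0.0025,0,0.011,0],[0,-0.007,-0.0004,-0.0025,0,0.011,0],[0,-0.007,-0.0004,-0.0025,0,0.011,0]]
  ]
}}

```text
time: 9.7
ee_pos: [515.7, -89.1, 48.6]
ee_rot: [-3.134, -0.167, -0.005]
force: [4.7, 0.7, 8.9]
opening: 0.1
```

```bash
python3 st.py; python3 - <<'E'
from h import *
a=cap('wrist','w10')['image']
cv2.imwrite('pics/w10b.png',cv2.resize(a[100:330,60:460],(800,460)))
E
```

```text
9.7 [515.68 -89.12  48.64] jig [-49.5  -1.1] F [4.75 0.73 8.87] tq [ 0.1  -1.18 -0.02] toolz [ 0.003  0.003 -1.   ] yaw 0.107
```

View pics/w10b.png

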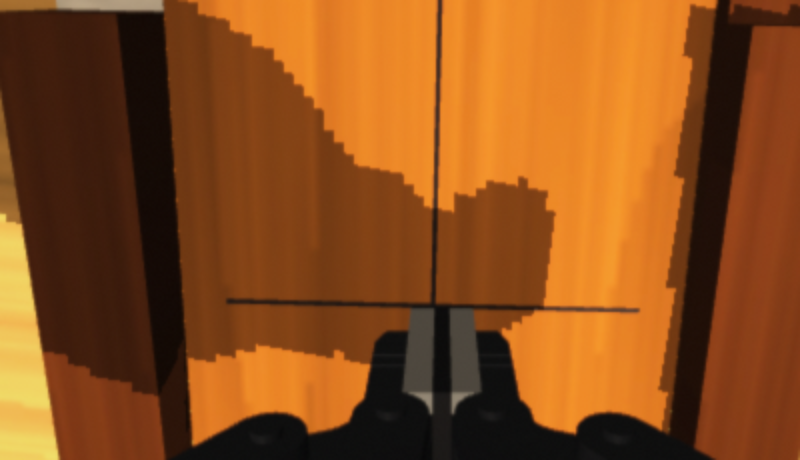

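{"method": "apply_moves", "body": {
  "series": [
    [[0,-0.007,-0.0006,-0.0025,0,0.01,0],[0,-0.007,-0.0006,-0.0025,0,0.01,0],[0,-0.007,-0.0006,-0.0025,0,0.01,0],[0,-0.006,-0.0005,-0.0025,0,0.01,0]]
  ]
}}

```text
time: 10.15
ee_pos: [507.9, -90.1, 49.0]
ee_rot: [-3.135, -0.17, -0.01]
force: [5.0, 0.9, 8.8]
opening: -0.3
```

{"method": "apply_moves", "body": {
  "series": [
    [[0,-0.006,-0.0005,-0.0025,0,0.01,0],[0,-0.006,-0.0005,-0.0025,0,0.01,0]]
  ]
}}

```text
time: 10.35
ee_pos: [505.7, -90.4, 49.1]
ee_rot: [-3.136, -0.171, -0.013]
force: [5.3, 0.8, 8.7]
opening: -0.3
```

```bash
python3 st.py; python3 - <<'E'
from h import *
a=cap('wrist','w11')['image']
cv2.imwrite('pics/w11b.png',cv2.resize(a[100:330,60:460],(800,460)))
a=cap('scene','s11')['image']
cv2.imwrite('pics/s11b.png',cv2.resize(a[130:285,180:345],None,fx=4,fy=4))
E
```

```text
10.35 [505.74 -90.4   49.09] jig [-59.6  -1.4] F [5.33 0.79 8.73] tq [ 0.19 -1.13 -0.01] toolz [ 0.008  0.002 -1.   ] yaw 0.109
```

View pics/w11b.png

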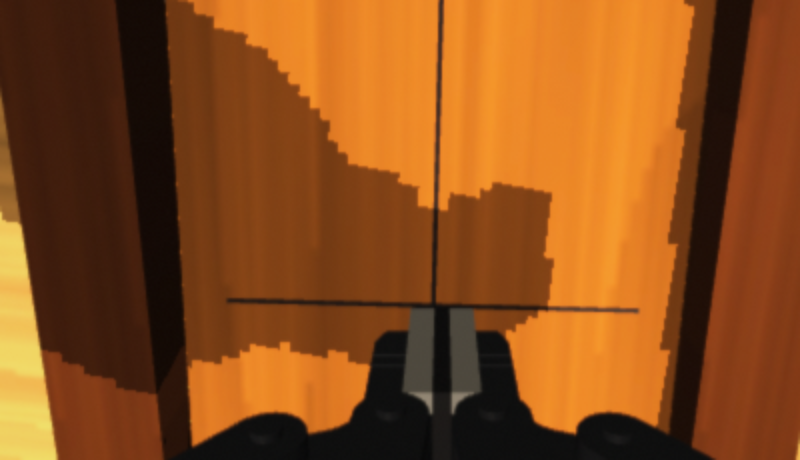

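View pics/s11b.png

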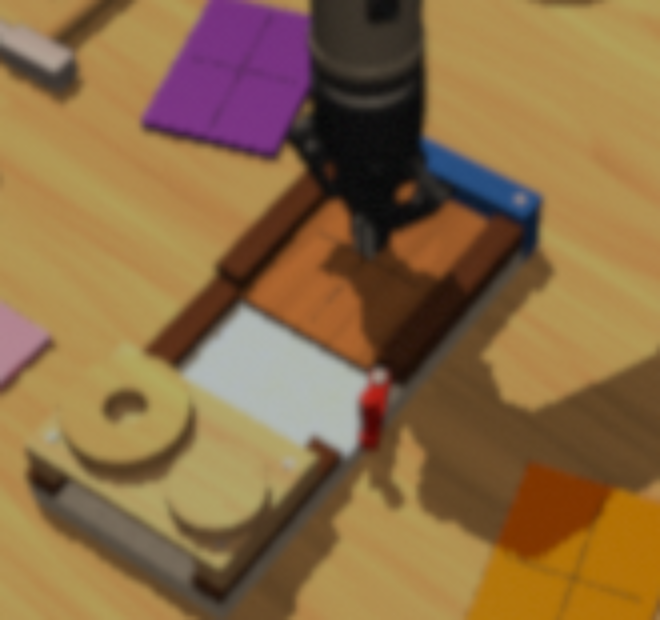

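{"method": "apply_moves", "body": {
  "series": [
    [[0,-0.006,-0.0004,-0.0025,0,0.01,0],[0,-0.006,-0.0004,-0.0025,0,0.01,0]]
  ]
}}

```text
time: 10.65
ee_pos: [503.5, -90.7, 49.2]
ee_rot: [-3.136, -0.172, -0.015]
force: [5.3, 2.0, 8.5]
opening: 0.1
```

{"method": "apply_moves", "body": {
  "series": [
    [[0,-0.006,-0.0004,-0.0025,0,0.012,0],[0,-0.006,-0.0004,-0.0025,0,0.012,0]]
  ]
}}

```text
time: 10.85
ee_pos: [501.7, -90.9, 49.3]
ee_rot: [-3.137, -0.174, -0.013]
force: [6.9, 0.3, 7.6]
opening: 0.1
```

{"method": "apply_moves", "body": {
  "series": [
    [[0,-0.006,-0.0004,-0.0025,0,0.012,0],[0,-0.006,-0.0004,-0.0025,0,0.012,0]]
  ]
}}

```text
time: 11.05
ee_pos: [500.6, -91.0, 49.3]
ee_rot: [3.137, 0.176, 0.013]
force: [7.1, 1.2, 7.2]
opening: 0.0
```

```bash
python3 st.py; python3 - <<'E'
from h import *
a=cap('wrist','w12')['image']
cv2.imwrite('pics/w12b.png',cv2.resize(a[100:330,60:460],(800,460)))
E
```

```text
11.05 [500.57 -90.98  49.31] jig [-64.8  -1.5] F [7.14 1.15 7.21] tq [ 0.15 -1.45  0.02] toolz [ 0.008  0.    -1.   ] yaw 0.112
```

View pics/w12b.png

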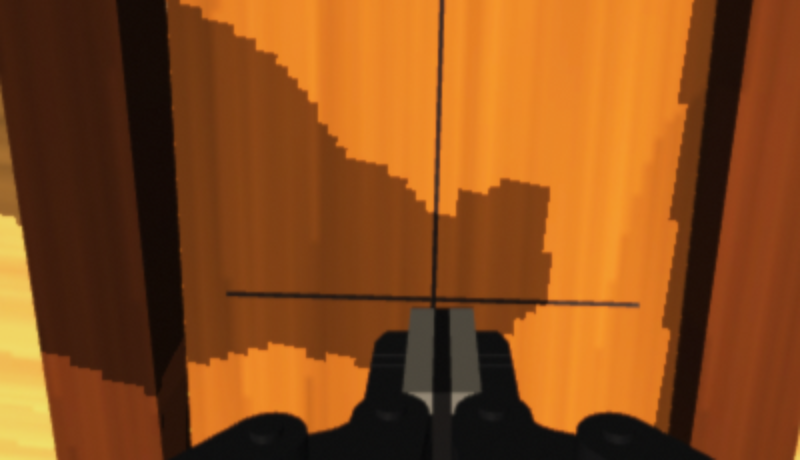

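{"method": "apply_moves", "body": {
  "series": [
    [[0,-0.005,-0.0004,-0.0035,0,0.012,0],[0,-0.006,-0.0005,-0.0038,0,0.013,0],[0,-0.006,-0.0005,-0.0038,0,0.013,0]]
  ]
}}

```text
time: 11.4
ee_pos: [500.6, -91.0, 49.2]
ee_rot: [3.135, 0.178, 0.01]
force: [4.3, 0.4, 16.3]
opening: 0.1
```

```bash
python3 st.py
```

```text
11.4 [500.55 -90.99  49.17] jig [-64.8  -1.5] F [ 4.29  0.41 16.33] tq [ 0.31 -0.92  0.02] toolz [ 0.006 -0.001 -1.   ] yaw 0.114
```

It didn't budge even at 16 N of press, so it is against the stop. I'll lift off and look.

{"method": "apply_moves", "body": {
  "series": [
    [[0,0,0,0.004,0,0,0],[0,0,0,0.015,0,0,-0.005],[0,0,0,0.03,0,0,-0.005],[0,0,0,0.04,0,0,-0.005],[0,0,0,0.05,0,0,-0.005],[0,0,0,0.05,0,0,0],[0,0,0,0.05,0,0,0],[0,0.01,0,0.03,0,0,0],[0,0,0,0,0,0,0],[0,0,0,0,0,0,0]]
  ]
}}

```text
time: 12.4
ee_pos: [489.5, -91.1, 315.9]
ee_rot: [-3.133, -0.141, 0.059]
force: [0.7, -0.4, -0.1]
opening: 0.1
```

```bash
python3 st.py; python3 - <<'E'
from h import *
c=cap('wrist','w13');a=c['image']
cv2.imwrite('pics/w13b.png',cv2.resize(a[0:270,100:460],(800,600)))
E
```

```text
12.4 [489.48 -91.11 315.95] jig [-75.8  -0.7] F [ 0.68 -0.38 -0.11] tq [ 0.02  0.05 -0.01] toolz [-0.038  0.004 -0.999] yaw 0.09
```

View pics/w13b.png

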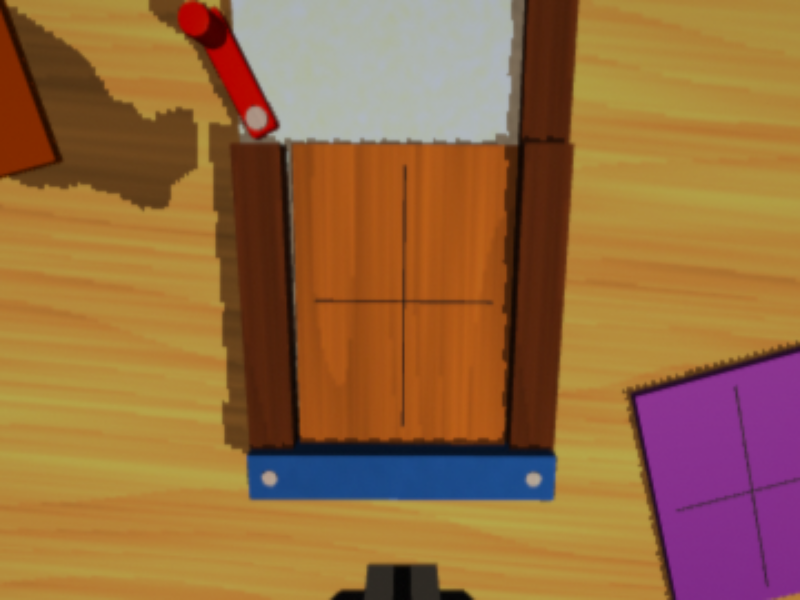

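```bash
cat > chk.py <<'E'
from fit import *
import sys
c=load(sys.argv[1]); W=cloud(c); a=p[2]
D=W-[p[0],p[1],p[3]]
J=np.stack([np.cos(a)*D[...,0]+np.sin(a)*D[...,1],-np.sin(a)*D[...,0]+np.cos(a)*D[...,1],D[...,2]],-1)
hsv=cv2.cvtColor(c['image'],cv2.COLOR_BGR2HSV)
m=(hsv[...,0]>4)&(hsv[...,0]<17)&(hsv[...,1]>150)&(hsv[...,2]>60)&(abs(J[...,1])<60)&(J[...,0]>-135)&(J[...,0]<60)&(J[...,2]<35)
P=J[m]; pl=np.polyfit(P[:,0],P[:,2],1); print('n',m.sum(),'plane slope',pl, 'x range pct',np.percentile(P[:,0],[.2,1,50,99,99.8]),'y',np.percentile(P[:,1],[.5,99.5]))
for y0 in(-45,-15,15,45):
    q=P[abs(P[:,1]-y0)<8]; print(y0,q[:,0].min().round(1),q[:,0].max().round(1))
b=(hsv[...,0]>100)&(hsv[...,0]<125)&(hsv[...,1]>130)&(abs(J[...,1])<70)&(J[...,2]>42)
print('stop top x',np.percentile(J[b][:,0],[1,99]))
E
python3 chk.py w13
```

```text
n 13167 plane slope [-0.05603553 22.53059009] x range pct [-127.79355754 -126.31430341  -48.3291668    19.79724918   52.24071262] y [-58.59102617  54.26437128]
-45 -129.1 19.7
-15 -127.7 19.8
15 -127.4 19.8
45 -127.6 20.8
stop top x [-153.8536867  -129.31996451]
```

```bash
python3 - <<'E'
from fit import *
c=load('w13')
B=lambda u,v:(u/2.2222+100,v/2.2222)
for n,uv,z in [('cross',(404,301),25.6),('rear',(400,143),21.3),('nose',(404,443),29.7),('stoptop',(404,455),46),('railend R',(545,143),36),('railend L',(258,143),36)]:
    print(n,tojig(p,ray(c,B(*uv),p[3]+z)).round(1))
k=tojig(p,ray(c,B(195,20),p[3]+64));print('knob',k,tow(*k))
E
```

```text
cross [-54.5  -0.9]
rear [20.4  1. ]
nose [-129.    -0.9]
stoptop [-130.1   -1. ]
railend R [ 19.6 -66.4]
railend L [19.9 67. ]
knob [66.00695386 85.29082025] [622.95294198   7.31068853   9.1       ]
```

The blank is home: cross at jig (-54.5,-0.9), rear edge at x≈20 level with the rail ends, nose at -129 by the stop. Next is the catch, with its knob at jig (67,84). I'll go to its outer (+y) side.

{"method": "apply_moves", "body": {
  "series": [
    [[0,0.025,0.026,-0.02,0,-0.01,0],[0,0.026,0.026,-0.02,0,-0.01,0],[0,0.026,0.026,-0.03,0,-0.01,0],[0,0.026,0.026,-0.03,0,-0.008,0],[0,0.026,0.026,-0.03,0,0,0],[0,0,0,-0.02,0,0,0],[0,0,0,0,0,0,0],[0,0,0,0,0,0,0]]
  ]
}}

```text
time: 13.25
ee_pos: [607.2, 39.3, 141.2]
ee_rot: [3.137, 0.133, -0.059]
force: [0.0, -0.4, 0.3]
opening: -0.1
```

```bash
python3 st.py
```

```text
13.25 [607.2   39.26 141.22] jig [ 53.2 118.5] F [ 0.   -0.42  0.29] tq [ 0.03 -0.04  0.03] toolz [-0.037 -0.002 -0.999] yaw 0.085
```

{"method": "apply_moves", "body": {
  "series": [
    [[0,0.007,0.001,-0.018,0,-0.019,0],[0,0.007,0.001,-0.018,0,-0.018,0],[0,0,0,-0.016,0,0,0],[0,0,0,-0.016,0,0,0],[0,0,0,0,0,0,0],[0,0,0,0,0,0,0]]
  ]
}}

```text
time: 13.85
ee_pos: [621.9, 34.3, 77.7]
ee_rot: [3.132, 0.119, 0.011]
force: [-1.0, 0.6, 0.3]
opening: 0.0
```

```bash
python3 st.py; python3 - <<'E'
from h import *
c=cap('wrist','w14')
E
```

```text
13.85 [621.88  34.33  77.74] jig [ 67.4 112.3] F [-1.01  0.57  0.28] tq [ 0.02 -0.   -0.01] toolz [ 0.007 -0.007 -1.   ] yaw 0.076
```

View pics/w14.png

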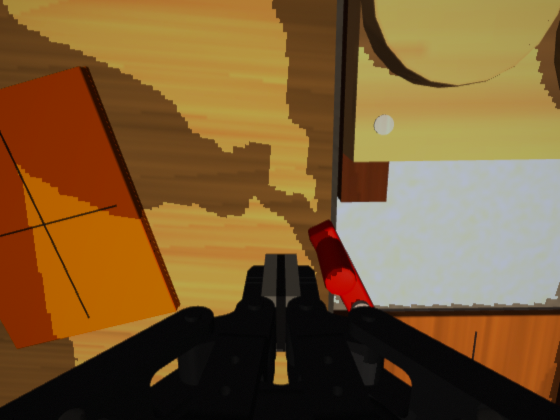

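{"method": "apply_moves", "body": {
  "series": [
    [[0,0.001,0.003,-0.008,0,0,0],[0,0,0,-0.008,0,0,0],[0,0,0,0,0,0,0]]
  ]
}}

```text
time: 14.2
ee_pos: [624.6, 37.0, 63.8]
ee_rot: [3.131, 0.117, 0.019]
force: [-0.1, 0.6, -0.8]
opening: 0.2
```

{"method": "apply_moves", "body": {
  "series": [
    [[0,0,-0.006,0,0,0,0],[0,0,-0.006,0,0,0,0]]
  ]
}}

```text
time: 14.4
ee_pos: [625.5, 28.1, 64.1]
ee_rot: [3.135, 0.122, 0.023]
force: [2.9, 4.8, -2.4]
opening: 0.2
```

```bash
python3 st.py
```

```text
14.4 [625.52  28.06  64.15] jig [ 70.4 105.7] F [ 2.91  4.83 -2.37] tq [ 1.01 -0.49  0.03] toolz [ 0.015 -0.003 -1.   ] yaw 0.078
```

{"method": "apply_moves", "body": {
  "series": [
    [[0,0,-0.006,0,0,0,0],[0,0,-0.006,0,0,0,0],[0,0,-0.006,0,0,0,0]]
  ]
}}

```text
time: 14.7
ee_pos: [628.5, 15.9, 65.5]
ee_rot: [-3.132, -0.128, -0.036]
force: [2.1, 4.1, -0.9]
opening: -0.1
```

```bash
python3 st.py
```

```text
14.7 [628.53  15.9   65.55] jig [72.3 93.3] F [ 2.08  4.15 -0.87] tq [ 0.69 -0.36  0.04] toolz [ 0.023  0.007 -1.   ] yaw 0.082
```

{"method": "apply_moves", "body": {
  "series": [
    [[0,-0.001,-0.007,-0.001,0,0.005,0],[0,-0.001,-0.007,-0.001,0,0.005,0],[0,-0.001,-0.007,-0.001,0,0.005,0],[0,-0.001,-0.007,-0.001,0,0.005,0]]
  ]
}}

```text
time: 15.1
ee_pos: [624.8, -13.1, 63.6]
ee_rot: [-3.13, -0.129, -0.005]
force: [-2.2, 4.1, 3.9]
opening: 0.1
```

```bash
python3 st.py; python3 - <<'E'
from h import *
c=cap('wrist','w15')
E
```

```text
15.1 [624.79 -13.09  63.59] jig [66.  64.8] F [-2.24  4.14  3.87] tq [ 0.91  0.48 -0.03] toolz [ 0.003  0.009 -1.   ] yaw 0.082
```

View pics/w15.png

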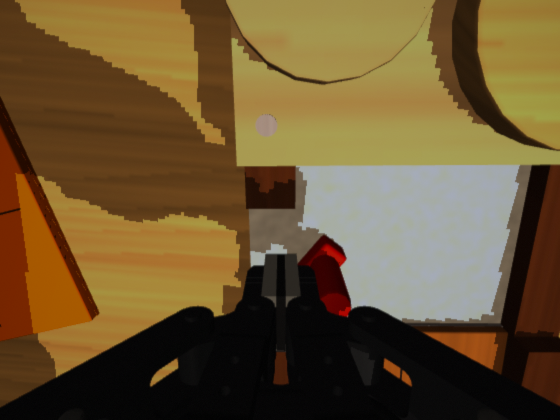

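{"method": "apply_moves", "body": {
  "series": [
    [[0,0.001,-0.007,-0.001,0,0,0],[0,0.001,-0.007,-0.0005,0,0,0],[0,0.001,-0.007,0,0,0,0]]
  ]
}}

```text
time: 15.45
ee_pos: [621.4, -29.9, 60.3]
ee_rot: [-3.122, -0.132, 0.017]
force: [1.2, 2.7, -1.2]
opening: 0.1
```

```bash
python3 st.py
```

```text
15.45 [621.36 -29.9   60.25] jig [61.1 48.4] F [ 1.23  2.7  -1.16] tq [ 0.44 -0.25 -0.05] toolz [-0.011  0.016 -1.   ] yaw 0.085
```

{"method": "apply_moves", "body": {
  "series": [
    [[0,0.004,-0.003,0.001,0,0,0],[0,0.003,-0.007,0.001,0,0,0],[0,0.0,-0.007,0.001,0,0,0],[0,0,0,0,0,0,0]]
  ]
}}

```text
time: 15.85
ee_pos: [627.3, -56.9, 61.2]
ee_rot: [-3.132, -0.123, 0.025]
force: [0.5, 0.1, 0.3]
opening: 0.1
```

```bash
python3 st.py; python3 - <<'E'
from h import *
c=cap('wrist','w16')
E
```

```text
15.85 [627.3  -56.86  61.16] jig [64.5 21. ] F [0.49 0.13 0.32] tq [-0.03  0.01 -0.03] toolz [-0.016  0.007 -1.   ] yaw 0.079
```

View pics/w16.png

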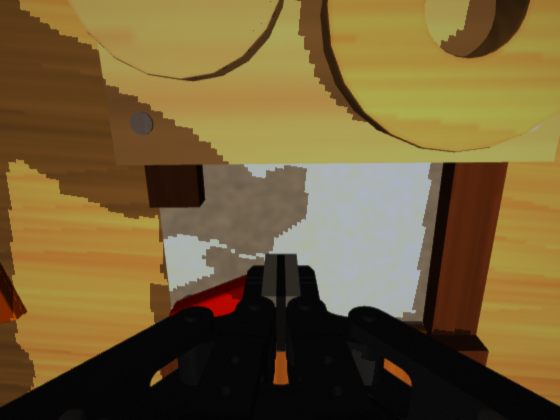

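{"method": "apply_moves", "body": {
  "series": [
    [[0,-0.005,0.003,0,0,0,0],[0,-0.005,0.003,0,0,0,0]]
  ]
}}

```text
time: 16.1
ee_pos: [621.7, -57.8, 61.7]
ee_rot: [3.137, 0.117, -0.008]
force: [6.1, -5.5, -4.5]
opening: -0.0
```

{"method": "apply_moves", "body": {
  "series": [
    [[0,-0.004,0,0,0,0,0],[0,-0.004,0,0,0,0,0]]
  ]
}}

```text
time: 16.3
ee_pos: [615.3, -60.8, 61.9]
ee_rot: [3.133, 0.114, -0.0]
force: [1.8, -1.9, -0.4]
opening: 0.0
```

```bash
python3 st.py
```

```text
16.3 [615.31 -60.85  61.95] jig [52.2 18.1] F [ 1.77 -1.9  -0.36] tq [-0.45 -0.59 -0.01] toolz [ 0.    -0.006 -1.   ] yaw 0.073
```

{"method": "apply_moves", "body": {
  "series": [
    [[0,0.006,0.002,0,0,0,0],[0,0.004,0.007,0,0,0,0],[0,0,0.004,0,0,0,0],[0,0,0,0,0,0,0]]
  ]
}}

```text
time: 16.7
ee_pos: [623.4, -43.1, 61.9]
ee_rot: [3.137, 0.118, -0.008]
force: [0.9, 0.7, -0.8]
opening: 0.2
```

```bash
python3 st.py; python3 - <<'E'
from h import *
c=cap('top','t17')
cv2.imwrite('pics/t17b.png',cv2.resize(c['image'][125:260,225:340],None,fx=4.4,fy=4.4,interpolation=cv2.INTER_CUBIC))
E
```

```text
16.7 [623.39 -43.13  61.86] jig [61.9 35. ] F [ 0.94  0.7  -0.83] tq [-0.01 -0.01  0.02] toolz [-0.005 -0.003 -1.   ] yaw 0.075
```

View pics/t17b.png

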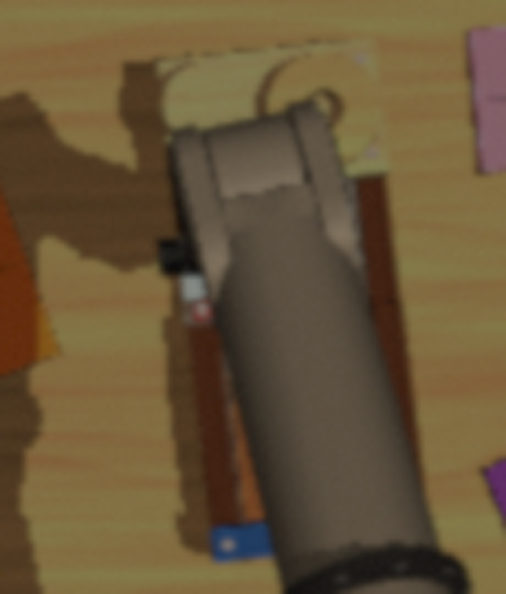

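{"method": "apply_moves", "body": {
  "series": [
    [[0,-0.005,-0.003,0,0,0,0],[0,-0.005,-0.002,0,0,0,0]]
  ]
}}

```text
time: 16.95
ee_pos: [613.8, -46.9, 61.8]
ee_rot: [3.138, 0.121, -0.006]
force: [2.6, 1.5, -2.2]
opening: 0.2
```

{"method": "apply_moves", "body": {
  "series": [
    [[0,-0.004,0,0,0,0,0],[0,-0.004,0,0,0,0,0]]
  ]
}}

```text
time: 17.15
ee_pos: [611.0, -47.4, 62.5]
ee_rot: [3.139, 0.12, 0.018]
force: [12.4, 1.8, -10.7]
opening: -0.2
```

{"method": "apply_moves", "body": {
  "series": [
    [[0,-0.004,0,0,0,0,0],[0,-0.004,0,0,0,0,0]]
  ]
}}

```text
time: 17.35
ee_pos: [611.1, -47.0, 63.7]
ee_rot: [-3.137, -0.119, -0.05]
force: [9.5, 1.0, -6.4]
opening: -0.2
```

```bash
python3 st.py
```

```text
17.35 [611.12 -47.01  63.67] jig [49.3 32.3] F [ 9.5   0.95 -6.4 ] tq [ 0.24 -1.95  0.01] toolz [ 0.032  0.003 -0.999] yaw 0.076
```

It stops firmly at pusher x≈49, which is where the shut knob should be. I'll back off, rise and check.

{"method": "apply_moves", "body": {
  "series": [
    [[0,0.008,0,0,0,0,0],[0,0.008,0,0.005,0,0,0],[0,0,0,0.03,0,0,0],[0,0,0,0.045,0,0.01,0],[0,-0.005,0,0.05,0,0.01,0],[0,-0.02,-0.01,0.05,0,0.01,0],[0,-0.03,-0.01,0.05,0,0,0],[0,-0.03,-0.01,0.04,0,0,0],[0,-0.02,0,0,0,0,0],[0,0,0,0,0,0,0],[0,0,0,0,0,0,0]]
  ]
}}

```text
time: 18.45
ee_pos: [521.5, -77.9, 328.5]
ee_rot: [3.139, 0.114, -0.021]
force: [0.6, 0.6, -0.0]
opening: 0.2
```

```bash
python3 st.py; python3 - <<'E'
from h import *
c=cap('wrist','w18');a=c['image']
cv2.imwrite('pics/w18b.png',cv2.resize(a[0:270,100:460],(800,600)))
E
python3 chk.py w18
```

```text
18.45 [521.52 -77.85 328.52] jig [-42.7   9.6] F [ 0.6   0.64 -0.04] tq [ 0.04 -0.02 -0.01] toolz [-0.013 -0.001 -1.   ] yaw 0.073
n 11437 plane slope [-0.05644475 22.49221508] x range pct [-127.93132814 -126.46598957  -48.41097874   20.46815323   51.11812989] y [-58.47717343  54.22590809]
-45 -128.5 19.3
-15 -128.1 19.9
15 -127.7 20.4
45 -128.2 20.8
stop top x [-153.60822527 -129.3408335 ]
```

View pics/w18b.png

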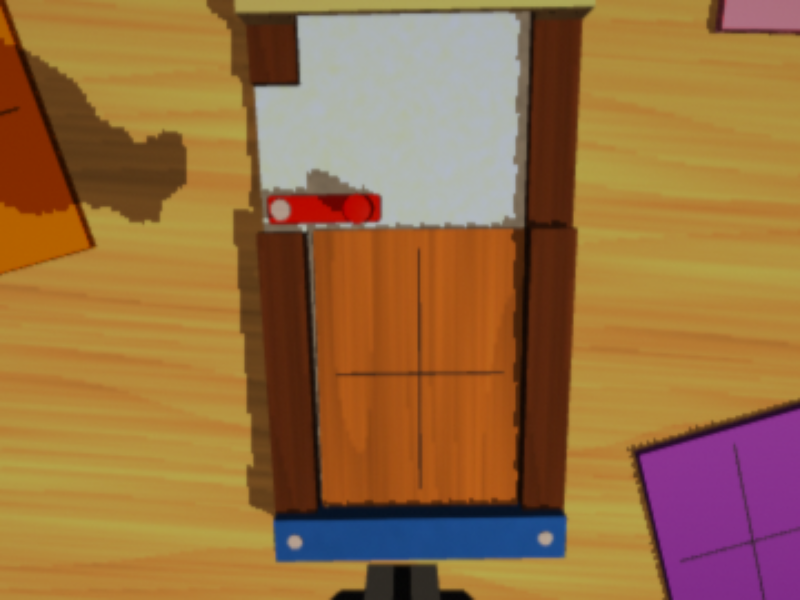

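```bash
python3 - <<'E'
from fit import *
c=load('w18')
B=lambda u,v:(u/2.2222+100,v/2.2222)
k=tojig(p,ray(c,B(357,208.5),p[3]+64));q=tojig(p,ray(c,B(280,209),p[3]+30))
print('knob',k,'piv',q,'angle',np.pi/4-np.arctan2(k[1]-68,k[0]-31),np.pi/4-np.arctan2(k[1]-q[1],k[0]-q[0]))
print('cross',tojig(p,ray(c,B(419,373),p[3]+25.6)))
t=cap('top','t19'); d=cv2.absdiff(t['image'],load('top0')['image']).max(2)
cv2.imwrite('pics/t19b.png',cv2.resize(t['image'],(800,600)))
E
```

```text
knob [30.87157449 27.88613985] piv [31.15960268 68.2882544 ] angle 2.3593960038349406 2.363323407004888
cross [-54.50809433  -0.45636476]
```

View pics/t19b.png

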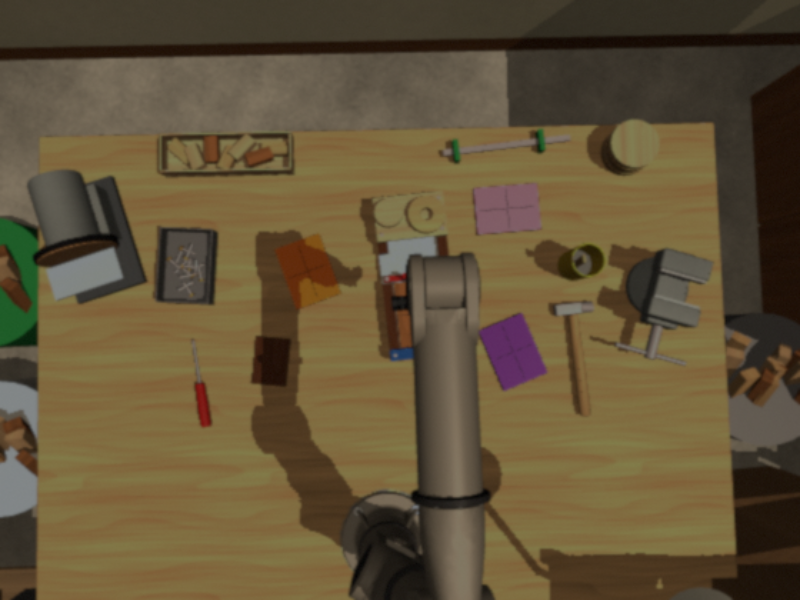

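The catch reads 2.36 rad (shut), the blank's cross is at jig (-54.5,-0.5), and the bystanders are where they were. The arm is clear, so I'm handing the job in.

```bash
python3 -c "
from plant import manip
print(manip.job_done())"
```

```text
the job is handed in; nothing more can be done
None
```

The blank is home against the blue stop, the red catch is fully shut behind it, and the job is handed in at about 18.5 s with the arm clear of everything.

- **Draw:** I pressed with closed fingertips at about 5–10 N. At the stop I pressed at 16 N as a last check, and nothing moved. These are readings at the end of each move; I did not record the force in between, but none came near 20 N. The fingers slipped on the face by a millimetre or two, on the slope and again at the stop.
- **Blank:** My last picture puts its cross at jig (-54.5, -0.5) and its rear edge at about x = 20, level with the rail ends. One depth check put the nose's top edge at about -128, 1 to 2 mm short of the stop. The pixel fit from the picture taken just after the draw put it at -129. I put the difference down to the nose's tilt and the picture's coarseness, as the blank would not move any further.
- **Catch:** It reads 2.36 rad, its end-stop angle. The fingers slid along the knob once, so I moved them and pushed it again to the firm stop, at about 12 N along the channel and 11 N vertically.
- **Bystanders:** In the last top view, those in sight stand where they did at the start.

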